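# Tare the bench scale with the yellow waste pot

### The job

Zero the bench scale for the empty yellow waste pot: set the pot down upright on the scale's round steel pan without dropping it, wholly on the pan, and let go. Then, with your fingertips, press the scale's blue tare key about as firmly as a doorbell (roughly 5 to 15 N), keep it pressed for half a second and let go, leaving the pot on the pan. Never press the red power key.

Things in the scene. Friction and masses are not known exactly. Their poses are not given: they have to be found in the camera images.
- yellow_pot: Closed cylindrical plastic waste pot, yellow with a thin white band and a small white dot on its lid, 52 mm in diameter, 70 mm high, about 0.12 kg, stands upright on the table. Origin at the centre of its underside, z up along its axis. A red and a black pot of the same shape stand near it (all at least 100 mm apart, centre to centre) and are not wanted.
- pan_top (a point): Centre of the upper face of the scale's round steel pan, 140 mm in diameter, flat, rigid, with no rim, 65 mm above the table. The scale is fixed: a white box 280 mm (x) by 230 mm (y), top 50 mm above the table. Axes are the scale's: z up, -x towards its control strip, which lies on the robot's side. The pan centre is 55 mm to +x of the middle of the scale.
- tare_key: Blue membrane key with two white bars, 40 mm (x) by 46 mm (y), level, at the +y end of the control strip. Origin at the centre of its upper face, 53.5 mm above the table and 3.5 mm above the scale's top; axes as the scale's, z up. It lies 153 mm to -x and 70 mm to +y of the pan centre. Almost no travel: it gives 1.5 mm, at 4 N/mm, so it is fully down at 6 N and then rigid; it registers once the fingertips press with more than 4 N, held for 0.2 s, and is damaged above 45 N.
- power_key: Red membrane key with a white dot, same size and height, at the -y end of the control strip, 140 mm from the blue one with a dark display between them. Origin at the centre of its upper face. Not to be pressed.
Mind the look-alikes: they are no part of the job. There is more than one size of the yellow_pot; the one meant has the size given above.

How it is judged:
On the way, in this order (a step that is already met when the one before it is completed fails the run):
1. the yellow pot stands upright on the scale's pan, let go and still (horizontal distance between yellow_pot and pan_top below 0.045 m and z of yellow_pot in the frame of pan_top between -0.008 and 0.008 m and angle between yellow_pot's own z axis and vertical below 0.15 rad and contact force between the fingers and yellow_pot below 0.05 N and linear speed of yellow_pot below 0.03 m/s), for 0.2 s.
2. with the pot on the pan, the fingertips press the blue tare key with more than 4 N for 0.2 s (horizontal distance between yellow_pot and pan_top below 0.045 m and z of yellow_pot in the frame of pan_top between -0.008 and 0.008 m and angle between yellow_pot's own z axis and vertical below 0.15 rad and contact force between the fingers and tare_key above 4 N), for 0.2 s.
At the end, for the whole second after the job is handed in: The yellow pot stands at rest and upright (within 0.15 rad) on the pan, its centre within 45 mm of the pan's centre and its underside within 8 mm of the pan's face, and the tare key is no longer pressed (under 0.5 N) (horizontal distance between yellow_pot and pan_top below 0.045 m and z of yellow_pot in the frame of pan_top between -0.008 and 0.008 m and angle between yellow_pot's own z axis and vertical below 0.15 rad and linear speed of yellow_pot below 0.02 m/s and contact force between anything else and tare_key below 0.5 N); the robot touches nothing.
It fails at once if the red power key is pressed (more than 2 N) (contact force between anything else and power_key above 2 N).
It fails at once if the tare key is pressed with more than 45 N (contact force between anything else and tare_key above 45 N).
It fails at once if the yellow pot is dropped (moves faster than 0.6 m/s while not held by the fingers) (linear speed of yellow_pot above 0.6 m/s and contact force between the fingers and yellow_pot below 0.05 N).
It also fails if it takes over 46 s, if anything falls off the work surface, if the arm or the gripper's body presses on something with over 40 N, if the wrist force passes 120 N, or if a joint passes its speed limit or range.

### The arm

A 7-joint arm with a two-finger parallel gripper is mounted at the origin on the work surface. World frame = base frame: x ahead of the robot, y to its left, z up, the work surface at z = 0. Lengths are in m, angles in rad, forces in N, time in s.
With the tool pointing down it reaches from about 0.425 to 0.925 m from the base axis. Payload 6.8 kg.
Tool frame: the origin (TCP) lies at the very end of the fingers, on their centre line; the grasp point (between the pads) lies 19 mm behind it; z points along the fingers, y is the line along which they close (so a half turn about z gives the same grasp; the last joint's range is limited). The gripper opens to 85 mm and grips with 20 to 120 N. Pads are 22 mm wide; open, the fingers measure 114 mm over their backs; the gripper's body (76 mm by 85 mm) begins 54 mm behind the grasp point. The pads swing forward as they close: fully open they stand 13 mm farther back than shut.
Start: joints at [1.154, 0.477, 0.022, 1.555, -0.011, 1.109, -0.083], TCP at [0.205, -0.643, 0.203] pointing down, gripper open.
Joint ranges: [-2.96, 2.96], [-0.34, 2.1], [-1.41, 1.46], [0.24, 2.44], [-1.37, 4.51], [0.17, 1.92], [-2.96, 2.96]. Speed limits (rad/s): [2.39, 2.39, 3.14, 3.14, 3.14, 3.14, 3.14].

### API

Orientations are given as a rotation vector (axis times angle).
In Python, from bench import r gives the robot as it stands.
- The arm moves only by the shell command python3 -m jog 'ROWS' [FORCE]. ROWS is JSON, a list of rows, each an object of numbers: "fingers": the finger opening in m, from 0 to 0.0854; "x", "y", "z": the shift along the tool's x, y, z in m; "rx", "ry", "rz": the turn, a rotation vector about the tool's x, y, z in degrees. In form: [{"fingers": .., "x": .., "y": .., "z": .., "rx": .., "ry": .., "rz": ..}, ...]. A call has 1 to 8 rows; each row shifts and turns the commanded pose from where the row before left it, along the tool's axes as they then stand; what a row does not reach is not made up. A row lasts 1/8 s, in which the tool goes at most 62.5 mm and 10.7 degrees, less where a joint would pass 70% of its speed; a pose out of reach is approached as far as the arm can. A call is refused whole if a number of a shift passes 0.0625 or a number of a turn 10.7, either way. A call with a gripper value outside its range is refused whole. The fingers move at their own pace and stop on an object; FORCE is the grip in N (left out, the last holds). Time passes only in rows, so rows that do not move let the fingers close. It gives the time, the measured TCP pose, the force, the opening and the grip force at its end, in the units of the state.
- r.get_obs(): the state, without advancing time (a new reading comes with each control period).
- r.grab_frame(name): name is "scene" or "top" or "wrist"; returns (picture, depth): 400x640x3 uint8, red, green, blue; 400x640 float32, m along the optical axis (not along the pixel's ray), 0 where there is no reading.
- r.get_calibration(name): a dict with "mtx" (3x3 intrinsics, pixels), "dist" ([k1, k2, p1, p2, k3] as OpenCV has them; the pictures are not rectified), "extrinsics" (4x4, takes a point from camera to world coordinates). Camera axes: x right, y down, z forward; pixel columns grow to the right and rows downward; lengths in m; the calibration is good to about 2 mm. A picture is of the moment at which its call begins: read the wrist's pose just before it. get_calibration takes no time and is no camera call; for the wrist camera it gives the pose at the moment of the call.
- r.hand_in(): hands the job in; it is judged then, once.
Trained networks look in the newest picture that a camera, given by its name, has taken for a name from the list of things; names that differ only in an ending like _2 or _b are one class to them, and where a whole thing is asked for, a point or a joint stands for the part that bears it (a point fixed in the world has none). Each returns a list of dicts, best first, with "score" (0 to 1); they miss things now and then, are a little off and sometimes report something else, mostly with a low value. They report only what shows in the picture. A call takes as long as a camera call. They do not tell look-alikes from the thing itself.
- r.search_frame(target, camera): "xyz" ([x, y, z] in m, in world coordinates, good to about 4 mm: the middle of the surface that is visible of it).
- r.landmark_of(target, camera): "xyz" ([x, y, z] in m, in world coordinates, good to about 4 mm: a listed point, or the origin of a listed thing).
The state is a dict: "clock": time; "joints": joint angles; "qvel": joint speeds; "tau": joint torques, N m; "tcp_pos": TCP position; "orientation": TCP orientation; "contact_force": force on the tool from outside, world axes, zero at the start; "moment": the same for the moment, N m; "grip_width": finger opening in m; "gripper_force": force on a finger pad.
Only numpy, scipy, OpenCV 4.12 (cv2) and the standard library are available. Lean on these libraries where they do the work, as an engineer would, in place of code of your own. Each camera call takes 0.05 s, during which the arm holds its last target. There are 200 camera calls.

## Working session

There is one attempt and no reset: what is moved stays moved. The work goes in short steps, Python scripts to look and compute and a shell command to move; the robot and the scene stay as the last step left them, time stands still between calls to the robot, and variables do not carry over. Pictures are saved under pics/ and viewed, at most 10 in all, crops included, and the job is handed in when it is done.

```bash
mkdir -p pics
python3 - <<'E'
from bench import r
import cv2,numpy as np
o=r.get_obs();print(o['clock'],o['tcp_pos'],o['orientation'],o['contact_force'])
ims=[]
for c in ['scene','top']:
    p,d=r.grab_frame(c);np.save(f'{c}.npy',d);cv2.imwrite(f'pics/{c}0.png',p[:,:,::-1])
    for t in ['yellow_pot','pan_top','tare_key','power_key']:
        print(c,t,[(np.round(q['xyz'],3).tolist(),round(q['score'],2)) for q in r.landmark_of(t,c)][:4])
E
```

```text
0.0 [ 0.20488848 -0.64249011  0.20183925] [-3.10250547e+00 -4.82829425e-01  6.90264678e-04] [-0.23819871 -0.47276405 -0.48381926]
scene yellow_pot [([0.406, -0.225, 0.002], 0.88), ([0.487, -0.221, -0.002], 0.87), ([0.439, -0.113, -0.002], 0.86)]
scene pan_top [([0.616, 0.087, 0.065], 0.88)]
scene tare_key []
scene power_key [([0.455, 0.046, 0.052], 0.68)]
top yellow_pot [([0.408, -0.226, 0.002], 0.78), ([0.488, -0.217, -0.004], 0.74), ([0.436, -0.114, 0.004], 0.73)]
top pan_top [([0.62, 0.087, 0.068], 0.89)]
top tare_key [([0.477, 0.181, 0.052], 0.63)]
top power_key [([0.45, 0.042, 0.054], 0.94)]
```

View pics/top0.png

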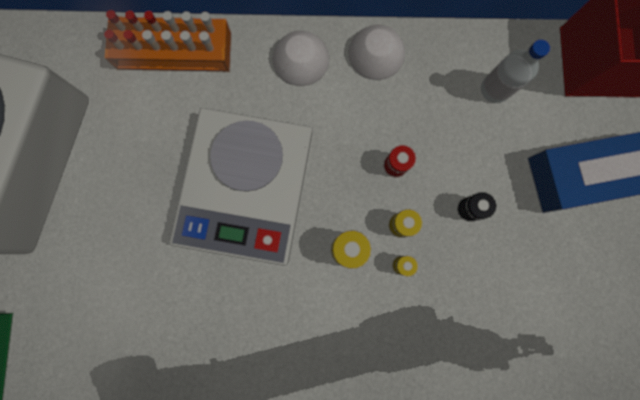

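View pics/scene0.png

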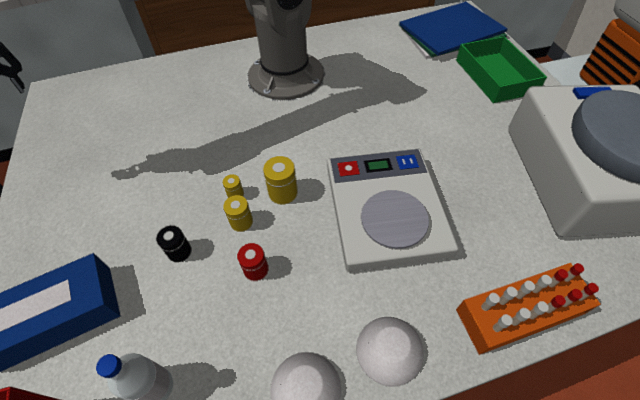

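The top view shows three yellow pots: a big one at (352,249), a medium one at (407,223) and a small one at (407,266). The scale's blue key is at (195,227), the red key at (267,240) and the pan at (246,156). I'll measure the pots from lid depth.

```bash
cat > h.py <<'E'
import numpy as np,cv2
def cloud(r,cam,d,K=None):
    K=K or r.get_calibration(cam);m=np.array(K['mtx'])
    v,u=np.mgrid[:400,:640];p=np.stack([u,v],-1).reshape(-1,1,2).astype(float)
    n=cv2.undistortPoints(p,m,np.array(K['dist'])).reshape(400,640,2)
    P=np.dstack([n,np.ones((400,640))])*d[...,None];E=np.array(K['extrinsics'])
    return P@E[:3,:3].T+E[:3,3]
E
python3 - <<'E'
from bench import r
from h import *
W=cloud(r,'top',np.load('top.npy'));im=cv2.imread('pics/top0.png')
for n,(u,v) in dict(big=(352,249),med=(407,223),small=(407,266),red=(402,158),black=(483,206)).items():
    s=W[v-24:v+25,u-24:u+25].reshape(-1,3);z=np.median(W[v-3:v+4,u-3:u+4,2])
    q=s[(abs(s[:,2]-z)<.006)];c,R=cv2.minEnclosingCircle(q[:,:2].astype(np.float32))
    print(n,'top z',z.round(4),'centre',np.round(c,4),'diam',round(2000*R,1),'areadiam mm')
for n,(u,v) in dict(pan=(246,156),blue=(195,227),red=(267,240),disp=(232,234)).items(): print(n,np.median(W[v-3:v+4,u-3:u+4].reshape(-1,3),0).round(4))
s=W[110:205,195:300].reshape(-1,3);q=s[(s[:,2]>.0585)&(s[:,2]<.075)];print('pan circ',cv2.minEnclosingCircle(q[:,:2].astype(np.float32)),q.mean(0))
o=r.get_obs();from scipy.spatial.transform import Rotation as R
print(R.from_rotvec(o['orientation']).as_matrix().round(3))
E
```

```text
big top z 0.0948 centre [ 0.4388 -0.1126] diam 69.1 areadiam mm
med top z 0.0703 centre [ 0.4905 -0.2216] diam 52.2 areadiam mm
small top z 0.0541 centre [ 0.4093 -0.2215] diam 39.4 areadiam mm
red top z 0.0711 centre [ 0.6148 -0.2125] diam 51.9 areadiam mm
black top z 0.0702 centre [ 0.5249 -0.3625] diam 52.2 areadiam mm
pan [0.6149 0.0888 0.0653]
blue [0.4776 0.1825 0.0544]
red [0.4547 0.0447 0.0543]
disp [0.4653 0.1117 0.053 ]
pan circ ((0.6170234084129333, 0.08801095932722092), 0.07018900662660599) [0.61567147 0.08791749 0.06555125]
[[ 0.953  0.304 -0.   ]
 [ 0.304 -0.953  0.   ]
 [-0.    -0.    -1.   ]]
```

Only the medium pot (52 mm wide, 70 mm high) fits the description. It is at (0.490, -0.221), and the pan is at (0.6165, 0.088). I'll move above the pot.

```bash
python3 -m jog '[{"fingers":0.085,"x":0.02,"y":-0.016},{"x":0.03,"y":-0.024},{"x":0.03,"y":-0.024},{"x":0.03,"y":-0.024},{"x":0.03,"y":-0.024},{"x":0.03,"y":-0.024},{"x":0.03,"y":-0.024},{"x":0.03,"y":-0.024}]' 40
python3 -m jog '[{"x":0.03,"y":-0.024},{"x":0.03,"y":-0.024},{"x":0.03,"y":-0.024},{"x":0.03,"y":-0.024},{"x":0.03,"y":-0.024},{"x":0.019,"y":-0.012},{},{}]'
cat >> h.py <<'E'
from scipy.spatial.transform import Rotation as R
def delta(o,t):  # tool-axes shift to a world point
    return (R.from_rotvec(o['orientation']).inv().apply(np.array(t)-o['tcp_pos'])).round(4)
E
python3 - <<'E'
from bench import r
from h import *
o=r.get_obs();K=r.get_calibration('wrist');p,d=r.grab_frame('wrist');cv2.imwrite('pics/w1.png',p[:,:,::-1]);W=cloud(r,'wrist',d,K)
h=cv2.cvtColor(p,cv2.COLOR_RGB2HSV)
m=(abs(W[...,2]-.07)<.006)&(np.hypot(W[...,0]-.49,W[...,1]+.22)<.045)&(d>0)
c,Rr=cv2.minEnclosingCircle(W[m][:,:2].astype(np.float32));print(m.sum(),c,Rr*2,W[m].mean(0))
print(o['clock'],o['tcp_pos'],o['orientation'],'delta',delta(o,[*c,.035]))
E
```

```text
0 (0.0, 0.0) 0.0 [nan nan nan]
0.5 [ 0.20515011 -0.64305902  0.20277546] [-3.10419688e+00 -4.83152388e-01  6.02569947e-05] delta [ 0.     -0.675   0.1678]validation failed for argument at $[0]...
validation failed for argument at $[0]...
<stdin>:6: RuntimeWarning: Mean of empty slice.
  ret = um.true_divide(
```

View pics/w1.png

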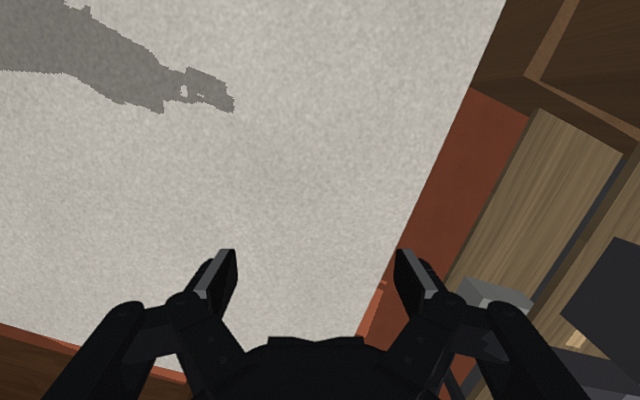

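Both moves were refused, because every row needs all its fields. The picture therefore only shows bare table from the start pose. I'll resend with full rows.

```bash
python3 -m jog '[{"fingers":0.085,"x":0.02,"y":-0.016,"z":0,"rx":0,"ry":0,"rz":0},{"fingers":0.085,"x":0.03,"y":-0.024,"z":0,"rx":0,"ry":0,"rz":0},{"fingers":0.085,"x":0.03,"y":-0.024,"z":0,"rx":0,"ry":0,"rz":0},{"fingers":0.085,"x":0.03,"y":-0.024,"z":0,"rx":0,"ry":0,"rz":0},{"fingers":0.085,"x":0.03,"y":-0.024,"z":0,"rx":0,"ry":0,"rz":0},{"fingers":0.085,"x":0.03,"y":-0.024,"z":0,"rx":0,"ry":0,"rz":0},{"fingers":0.085,"x":0.03,"y":-0.024,"z":0,"rx":0,"ry":0,"rz":0},{"fingers":0.085,"x":0.03,"y":-0.024,"z":0,"rx":0,"ry":0,"rz":0}]' 40
python3 -m jog '[{"fingers":0.085,"x":0.03,"y":-0.024,"z":0,"rx":0,"ry":0,"rz":0},{"fingers":0.085,"x":0.03,"y":-0.024,"z":0,"rx":0,"ry":0,"rz":0},{"fingers":0.085,"x":0.03,"y":-0.024,"z":0,"rx":0,"ry":0,"rz":0},{"fingers":0.085,"x":0.03,"y":-0.024,"z":0,"rx":0,"ry":0,"rz":0},{"fingers":0.085,"x":0.03,"y":-0.024,"z":0,"rx":0,"ry":0,"rz":0},{"fingers":0.085,"x":0.019,"y":-0.012,"z":0,"rx":0,"ry":0,"rz":0},{"fingers":0.085,"x":0,"y":0,"z":0,"rx":0,"ry":0,"rz":0},{"fingers":0.085,"x":0,"y":0,"z":0,"rx":0,"ry":0,"rz":0}]' 40
python3 - <<'E'
from bench import r
from h import *
o=r.get_obs();K=r.get_calibration('wrist');p,d=r.grab_frame('wrist');cv2.imwrite('pics/w2.png',p[:,:,::-1]);W=cloud(r,'wrist',d,K)
m=(abs(W[...,2]-.07)<.006)&(np.hypot(W[...,0]-.49,W[...,1]+.22)<.045)&(d>0)
print(o['clock'],o['tcp_pos'],o['orientation'],m.sum())
if m.any():
  c,Rr=cv2.minEnclosingCircle(W[m][:,:2].astype(np.float32));print(c,Rr*2,W[m].mean(0),'delta',delta(o,[*c,.035]))
E
```

```text
clock: 1.55
tcp_pos: [0.369, -0.3969, 0.2031]
orientation: [3.104, 0.483, 0.001]
contact_force: [-0.0, -1.4, -0.7]
grip_width: 0.0848
gripper_force: 0.0
clock: 2.55
tcp_pos: [0.4886, -0.2219, 0.2028]
orientation: [3.104, 0.481, -0.001]
contact_force: [-0.2, -0.1, 0.3]
grip_width: 0.0849
gripper_force: 0.0
2.55 [ 0.4885659  -0.22190514  0.20280254] [ 3.10396538e+00  4.81137152e-01 -7.91961816e-04] 1556
(0.4904951751232147, -0.22355352342128754) 0.05204170197248459 [ 0.4917846  -0.22316947  0.07024884] delta [0.0014 0.0021 0.1678]
```

View pics/w2.png

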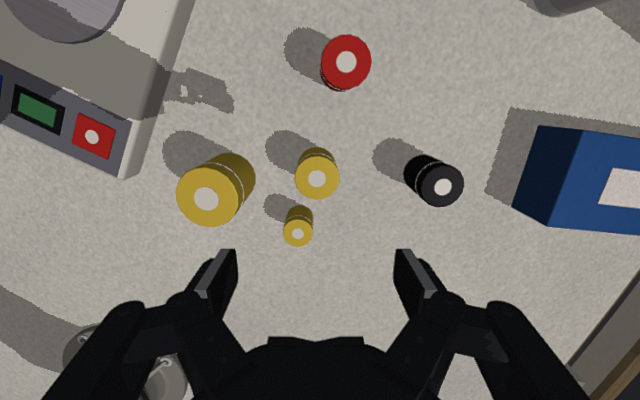

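The medium pot's lid is at (317,178), between the red and small ones. The wrist measurement agrees with the top camera to within 2 mm and the path down is clear. I'll descend and grip.

```bash
python3 -m jog '[{"fingers":0.085,"x":0.001,"y":0.001,"z":0.03,"rx":0,"ry":0,"rz":0},{"fingers":0.085,"x":0,"y":0,"z":0.03,"rx":0,"ry":0,"rz":0},{"fingers":0.085,"x":0,"y":0,"z":0.03,"rx":0,"ry":0,"rz":0},{"fingers":0.085,"x":0,"y":0,"z":0.03,"rx":0,"ry":0,"rz":0},{"fingers":0.085,"x":0,"y":0,"z":0.02,"rx":0,"ry":0,"rz":0},{"fingers":0.085,"x":0,"y":0,"z":0.016,"rx":0,"ry":0,"rz":0},{"fingers":0.085,"x":0,"y":0,"z":0.012,"rx":0,"ry":0,"rz":0},{"fingers":0.085,"x":0,"y":0,"z":0,"rx":0,"ry":0,"rz":0}]' 40
python3 -m jog '[{"fingers":0.06,"x":0,"y":0,"z":0,"rx":0,"ry":0,"rz":0},{"fingers":0.055,"x":0,"y":0,"z":0,"rx":0,"ry":0,"rz":0},{"fingers":0.04,"x":0,"y":0,"z":0,"rx":0,"ry":0,"rz":0},{"fingers":0.04,"x":0,"y":0,"z":0,"rx":0,"ry":0,"rz":0},{"fingers":0.04,"x":0,"y":0,"z":0,"rx":0,"ry":0,"rz":0},{"fingers":0.04,"x":0,"y":0,"z":0,"rx":0,"ry":0,"rz":0}]' 30
```

```text
clock: 3.6
tcp_pos: [0.49, -0.2215, 0.0342]
orientation: [-3.104, -0.482, 0.002]
contact_force: [0.5, 0.6, 0.4]
grip_width: 0.0846
gripper_force: 0.0
clock: 4.35
tcp_pos: [0.4914, -0.2217, 0.0358]
orientation: [3.103, 0.483, 0.003]
contact_force: [0.2, -0.5, 5.6]
grip_width: 0.0493
gripper_force: 30.2
```

```bash
python3 -m jog '[{"fingers":0.04,"x":0,"y":0,"z":-0.008,"rx":0,"ry":0,"rz":0},{"fingers":0.04,"x":0,"y":0,"z":-0.016,"rx":0,"ry":0,"rz":0},{"fingers":0.04,"x":0,"y":0,"z":-0.024,"rx":0,"ry":0,"rz":0},{"fingers":0.04,"x":0,"y":0,"z":-0.03,"rx":0,"ry":0,"rz":0},{"fingers":0.04,"x":0,"y":0,"z":-0.03,"rx":0,"ry":0,"rz":0},{"fingers":0.04,"x":0,"y":0,"z":-0.025,"rx":0,"ry":0,"rz":0},{"fingers":0.04,"x":0,"y":0,"z":-0.012,"rx":0,"ry":0,"rz":0},{"fingers":0.04,"x":0,"y":0,"z":0,"rx":0,"ry":0,"rz":0}]' 30
python3 - <<'E'
from bench import r
from h import *
o=r.get_obs();p,d=r.grab_frame('scene');cv2.imwrite('pics/s2.png',p[:,:,::-1])
print(o['tcp_pos'],'above pan delta',delta(o,[.6165,.088,.175]))
W=cloud(r,'scene',d);h=cv2.cvtColor(p,cv2.COLOR_RGB2HSV)
m=(np.hypot(W[...,0]-.49,W[...,1]+.2215)<.034)&(h[...,0]>20)&(h[...,0]<32)&(h[...,1]>140)&(W[...,2]>.02);print(m.sum(),np.percentile(W[m][:,2],[0,1,5,95,100]))
E
```

```text
clock: 5.35
tcp_pos: [0.4908, -0.2216, 0.1807]
orientation: [3.103, 0.483, 0.002]
contact_force: [-0.4, -0.5, -1.5]
grip_width: 0.0495
gripper_force: 31.5
[ 0.49083731 -0.22156687  0.18066163] above pan delta [ 0.2138 -0.2568  0.0057]
953 [0.14463547 0.1475452  0.15257639 0.21534788 0.23428012]
```

View pics/s2.png

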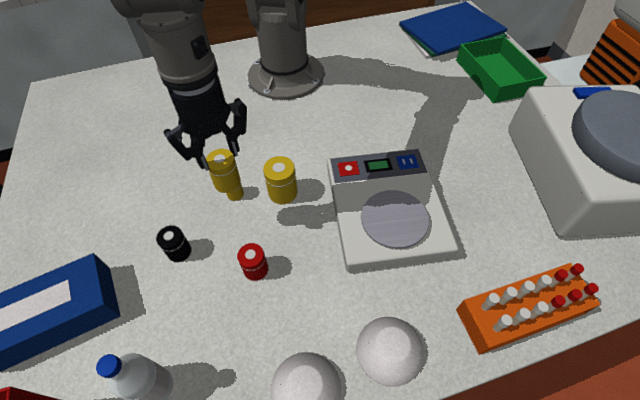

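The pot is held upright at (222,175), with its underside at about 0.145 m (TCP minus 0.036). I'll carry it over the pan.

```bash
python3 -m jog '[{"fingers":0.04,"x":0.01,"y":-0.012,"z":0,"rx":0,"ry":0,"rz":0},{"fingers":0.04,"x":0.02,"y":-0.024,"z":0,"rx":0,"ry":0,"rz":0},{"fingers":0.04,"x":0.02,"y":-0.024,"z":0,"rx":0,"ry":0,"rz":0},{"fingers":0.04,"x":0.02,"y":-0.024,"z":0,"rx":0,"ry":0,"rz":0},{"fingers":0.04,"x":0.02,"y":-0.024,"z":0,"rx":0,"ry":0,"rz":0},{"fingers":0.04,"x":0.02,"y":-0.024,"z":0,"rx":0,"ry":0,"rz":0},{"fingers":0.04,"x":0.02,"y":-0.024,"z":0,"rx":0,"ry":0,"rz":0},{"fingers":0.04,"x":0.02,"y":-0.024,"z":0,"rx":0,"ry":0,"rz":0}]' 30
python3 -m jog '[{"fingers":0.04,"x":0.02,"y":-0.024,"z":0,"rx":0,"ry":0,"rz":0},{"fingers":0.04,"x":0.02,"y":-0.024,"z":0,"rx":0,"ry":0,"rz":0},{"fingers":0.04,"x":0.014,"y":-0.017,"z":0,"rx":0,"ry":0,"rz":0},{"fingers":0.04,"x":0.01,"y":-0.012,"z":0,"rx":0,"ry":0,"rz":0},{"fingers":0.04,"x":0,"y":0,"z":0,"rx":0,"ry":0,"rz":0},{"fingers":0.04,"x":0,"y":0,"z":0,"rx":0,"ry":0,"rz":0}]' 30
python3 - <<'E'
from bench import r
from h import *
o=r.get_obs();p,d=r.grab_frame('scene')
print(o['tcp_pos'],delta(o,[.6165,.088,.101]))
W=cloud(r,'scene',d);h=cv2.cvtColor(p,cv2.COLOR_RGB2HSV)
m=(np.hypot(W[...,0]-.6165,W[...,1]-.088)<.04)&(h[...,0]>20)&(h[...,0]<32)&(h[...,1]>140)&(W[...,2]>.08);print(m.sum(),np.percentile(W[m][:,2],[0,1,5,95,100]))
E
```

```text
clock: 6.4
tcp_pos: [0.5784, -0.0019, 0.1786]
orientation: [-3.103, -0.485, 0.003]
contact_force: [0.4, -1.2, -1.4]
grip_width: 0.0494
gripper_force: 31.4
clock: 7.15
tcp_pos: [0.6161, 0.087, 0.1796]
orientation: [3.104, 0.481, -0.001]
contact_force: [0.4, 0.6, -1.8]
grip_width: 0.0493
gripper_force: 31.5
[0.61605989 0.08699971 0.179596  ] [ 0.0008 -0.0009  0.0786]
788 [0.14549227 0.14776028 0.15195203 0.21390466 0.27664139]
```

```bash
python3 -m jog '[{"fingers":0.04,"x":0,"y":0,"z":0.015,"rx":0,"ry":0,"rz":0},{"fingers":0.04,"x":0,"y":0,"z":0.02,"rx":0,"ry":0,"rz":0},{"fingers":0.04,"x":0,"y":0,"z":0.02,"rx":0,"ry":0,"rz":0},{"fingers":0.04,"x":0,"y":0,"z":0.012,"rx":0,"ry":0,"rz":0},{"fingers":0.04,"x":0,"y":0,"z":0.006,"rx":0,"ry":0,"rz":0},{"fingers":0.04,"x":0,"y":0,"z":0.002,"rx":0,"ry":0,"rz":0},{"fingers":0.04,"x":0,"y":0,"z":0.001,"rx":0,"ry":0,"rz":0},{"fingers":0.04,"x":0,"y":0,"z":0,"rx":0,"ry":0,"rz":0}]' 30
python3 -m jog '[{"fingers":0.04,"x":0,"y":0,"z":0.001,"rx":0,"ry":0,"rz":0},{"fingers":0.04,"x":0,"y":0,"z":0,"rx":0,"ry":0,"rz":0}]' 30
python3 -m jog '[{"fingers":0.04,"x":0,"y":0,"z":0.001,"rx":0,"ry":0,"rz":0},{"fingers":0.04,"x":0,"y":0,"z":0,"rx":0,"ry":0,"rz":0}]' 30
```

```text
clock: 8.2
tcp_pos: [0.6166, 0.0885, 0.1043]
orientation: [3.104, 0.483, 0.001]
contact_force: [-0.7, 0.1, -1.7]
grip_width: 0.0494
gripper_force: 31.5
clock: 8.45
tcp_pos: [0.6163, 0.0884, 0.1029]
orientation: [3.104, 0.483, 0.0]
contact_force: [-0.6, 0.7, -1.2]
grip_width: 0.0492
gripper_force: 31.5
clock: 8.7
tcp_pos: [0.6162, 0.0884, 0.1017]
orientation: [3.104, 0.483, -0.0]
contact_force: [0.2, -0.2, -1.7]
grip_width: 0.0496
gripper_force: 31.5
```

```bash
python3 -m jog '[{"fingers":0.04,"x":0,"y":0,"z":0.001,"rx":0,"ry":0,"rz":0},{"fingers":0.04,"x":0,"y":0,"z":0,"rx":0,"ry":0,"rz":0}]' 30
python3 -m jog '[{"fingers":0.04,"x":0,"y":0,"z":0.001,"rx":0,"ry":0,"rz":0},{"fingers":0.04,"x":0,"y":0,"z":0,"rx":0,"ry":0,"rz":0}]' 30
```

```text
clock: 8.95
tcp_pos: [0.6166, 0.0885, 0.1011]
orientation: [3.104, 0.483, 0.001]
contact_force: [-0.3, 0.2, 0.2]
grip_width: 0.05
gripper_force: 31.7
clock: 9.2
tcp_pos: [0.617, 0.0885, 0.1009]
orientation: [3.104, 0.483, 0.002]
contact_force: [-1.1, -0.5, 7.9]
grip_width: 0.0496
gripper_force: 32.5
```

The pot is touching the pan. I'll release gently and raise the tool.

```bash
python3 -m jog '[{"fingers":0.04,"x":0,"y":0,"z":-0.001,"rx":0,"ry":0,"rz":0},{"fingers":0.052,"x":0,"y":0,"z":0,"rx":0,"ry":0,"rz":0},{"fingers":0.058,"x":0,"y":0,"z":0,"rx":0,"ry":0,"rz":0},{"fingers":0.07,"x":0,"y":0,"z":0,"rx":0,"ry":0,"rz":0},{"fingers":0.085,"x":0,"y":0,"z":0,"rx":0,"ry":0,"rz":0},{"fingers":0.085,"x":0,"y":0,"z":0,"rx":0,"ry":0,"rz":0},{"fingers":0.085,"x":0,"y":0,"z":0,"rx":0,"ry":0,"rz":0}]' 20
python3 -m jog '[{"fingers":0.085,"x":0,"y":0,"z":-0.01,"rx":0,"ry":0,"rz":0},{"fingers":0.085,"x":0,"y":0,"z":-0.025,"rx":0,"ry":0,"rz":0},{"fingers":0.085,"x":0,"y":0,"z":-0.025,"rx":0,"ry":0,"rz":0},{"fingers":0.085,"x":0,"y":0,"z":-0.025,"rx":0,"ry":0,"rz":0},{"fingers":0.085,"x":0,"y":0,"z":-0.025,"rx":0,"ry":0,"rz":0},{"fingers":0.085,"x":0,"y":0,"z":-0.01,"rx":0,"ry":0,"rz":0},{"fingers":0.085,"x":0,"y":0,"z":0,"rx":0,"ry":0,"rz":0}]' 20
python3 - <<'E'
from bench import r
from h import *
o=r.get_obs();K=r.get_calibration('wrist');p,d=r.grab_frame('wrist');cv2.imwrite('pics/w3.png',p[:,:,::-1]);W=cloud(r,'wrist',d,K)
h=cv2.cvtColor(p,cv2.COLOR_RGB2HSV)
m=(abs(W[...,2]-.135)<.008)&(np.hypot(W[...,0]-.6165,W[...,1]-.088)<.05)&(d>0)&(h[...,0]>20)&(h[...,0]<32)&(h[...,1]>140)
if m.any(): print(cv2.minEnclosingCircle(W[m][:,:2].astype(np.float32)),W[m].mean(0))
m=(h[...,0]>100)&(h[...,0]<130)&(h[...,1]>140)&(abs(W[...,2]-.0535)<.006)
if m.any(): print('blue',m.sum(),W[m].mean(0),cv2.minAreaRect(W[m][:,:2].astype(np.float32)))
for t in ['tare_key','power_key']: print(t,[(np.round(q['xyz'],3),q['score']) for q in r.landmark_of(t,'wrist')])
print(o['clock'],o['tcp_pos'],'delta',delta(o,[.477,.182,.0535]))
E
```

```text
clock: 10.07
tcp_pos: [0.6163, 0.0884, 0.1008]
orientation: [3.104, 0.483, 0.0]
contact_force: [0.8, 0.5, -0.7]
grip_width: 0.0852
gripper_force: 0.0
clock: 10.95
tcp_pos: [0.6166, 0.0886, 0.2215]
orientation: [3.104, 0.483, 0.002]
contact_force: [-0.1, 0.1, -0.0]
grip_width: 0.0846
gripper_force: 0.0
((0.6159797310829163, 0.0863821804523468), 0.02590429224073887) [0.61769405 0.0874585  0.13506026]
blue 622 [0.48905614 0.1048387  0.05346148] ((0.5072104334831238, -0.1545867919921875), (0.04130317270755768, 0.7237158417701721), 4.423123359680176)
tare_key [(array([0.479, 0.177, 0.052]), 0.62)]
power_key [(array([0.456, 0.045, 0.058]), 0.61)]
10.95 [0.61659579 0.08855031 0.22146082] delta [-0.1048 -0.1315  0.1678]
```

View pics/w3.png

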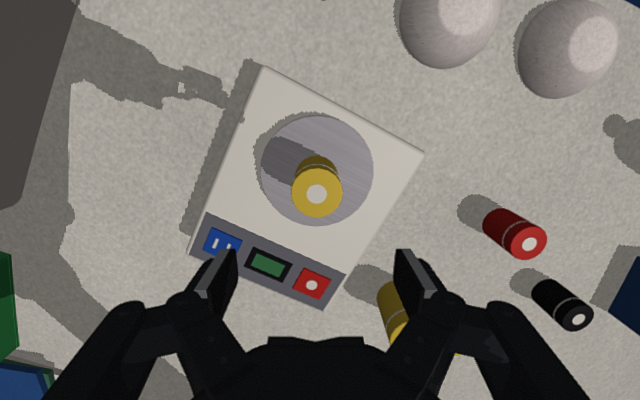

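The pot stands on the pan at (317,190), about 2 mm from its centre. The blue key is at (222,243), which agrees with (0.477, 0.181). I'll close the fingers and move above the key.

```bash
python3 -m jog '[{"fingers":0.0,"x":-0.009,"y":-0.0105,"z":0,"rx":0,"ry":0,"rz":0},{"fingers":0.0,"x":-0.02,"y":-0.025,"z":0,"rx":0,"ry":0,"rz":0},{"fingers":0.0,"x":-0.02,"y":-0.025,"z":0,"rx":0,"ry":0,"rz":0},{"fingers":0.0,"x":-0.02,"y":-0.025,"z":0,"rx":0,"ry":0,"rz":0},{"fingers":0.0,"x":-0.02,"y":-0.025,"z":0,"rx":0,"ry":0,"rz":0},{"fingers":0.0,"x":-0.016,"y":-0.02,"z":0.01,"rx":0,"ry":0,"rz":0},{"fingers":0.0,"x":0,"y":0,"z":0.03,"rx":0,"ry":0,"rz":0},{"fingers":0.0,"x":0,"y":0,"z":0.03,"rx":0,"ry":0,"rz":0}]' 20
python3 -m jog '[{"fingers":0.0,"x":0,"y":0,"z":0.03,"rx":0,"ry":0,"rz":0},{"fingers":0.0,"x":0,"y":0,"z":0.02,"rx":0,"ry":0,"rz":0},{"fingers":0.0,"x":0,"y":0,"z":0,"rx":0,"ry":0,"rz":0},{"fingers":0.0,"x":0,"y":0,"z":0,"rx":0,"ry":0,"rz":0}]' 20
python3 - <<'E'
from bench import r
from h import *
o=r.get_obs()
for c in ('top','scene'):
  p,d=r.grab_frame(c);cv2.imwrite(f'pics/{c}3.png',cv2.resize(p[:,:,::-1][130:300,120:380] if c=='top' else p[100:300,280:500,::-1],None,fx=3,fy=3)[:600,:800])
print(o['tcp_pos'],delta(o,[.477,.181,.0535]),o['contact_force'])
E
```

```text
clock: 12.1
tcp_pos: [0.4754, 0.1815, 0.15]
orientation: [3.104, 0.485, 0.0]
contact_force: [0.4, -0.4, -0.1]
grip_width: 0.0001
gripper_force: 0.0
clock: 12.6
tcp_pos: [0.4766, 0.1813, 0.1014]
orientation: [-3.104, -0.484, -0.001]
contact_force: [0.1, 0.7, -0.4]
grip_width: 0.0
gripper_force: 0.0
[0.47655622 0.181322   0.10143923] [0.0003 0.0005 0.0479] [ 0.12578201  0.71988132 -0.36819706]
```

View pics/scene3.png

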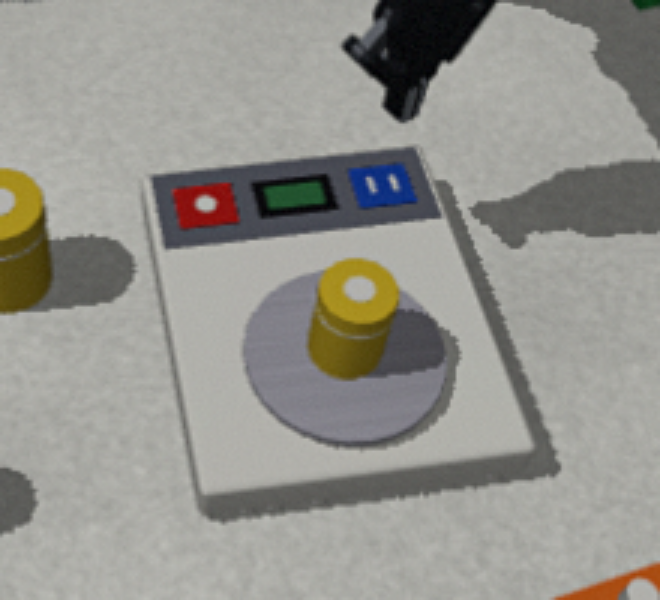

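The pot is upright on the pan, and the closed fingertips are at (403,110) in the crop, above the blue key at (382,185). I'll descend and press in small steps.

```bash
python3 -m jog '[{"fingers":0.0,"x":0,"y":0,"z":0.015,"rx":0,"ry":0,"rz":0},{"fingers":0.0,"x":0,"y":0,"z":0.015,"rx":0,"ry":0,"rz":0},{"fingers":0.0,"x":0,"y":0,"z":0.009,"rx":0,"ry":0,"rz":0},{"fingers":0.0,"x":0,"y":0,"z":0.004,"rx":0,"ry":0,"rz":0},{"fingers":0.0,"x":0,"y":0,"z":0.002,"rx":0,"ry":0,"rz":0},{"fingers":0.0,"x":0,"y":0,"z":0,"rx":0,"ry":0,"rz":0}]' 20
python3 -m jog '[{"fingers":0.0,"x":0,"y":0,"z":0.001,"rx":0,"ry":0,"rz":0},{"fingers":0.0,"x":0,"y":0,"z":0,"rx":0,"ry":0,"rz":0}]' 20
python3 -m jog '[{"fingers":0.0,"x":0,"y":0,"z":0.001,"rx":0,"ry":0,"rz":0},{"fingers":0.0,"x":0,"y":0,"z":0,"rx":0,"ry":0,"rz":0}]' 20
```

```text
clock: 13.45
tcp_pos: [0.4767, 0.181, 0.0559]
orientation: [-3.104, -0.483, -0.0]
contact_force: [-0.3, -1.6, -0.2]
grip_width: 0.0
gripper_force: 0.0
clock: 13.7
tcp_pos: [0.4767, 0.1809, 0.055]
orientation: [3.104, 0.483, 0.0]
contact_force: [0.2, 1.0, -0.3]
grip_width: 0.0003
gripper_force: 0.0
clock: 13.95
tcp_pos: [0.4766, 0.1808, 0.0538]
orientation: [3.104, 0.483, -0.0]
contact_force: [1.5, -0.0, 0.3]
grip_width: -0.0001
gripper_force: 0.0
```

```bash
python3 -m jog '[{"fingers":0.0,"x":0,"y":0,"z":0.001,"rx":0,"ry":0,"rz":0},{"fingers":0.0,"x":0,"y":0,"z":0,"rx":0,"ry":0,"rz":0}]' 20
python3 -m jog '[{"fingers":0.0,"x":0,"y":0,"z":0.0007,"rx":0,"ry":0,"rz":0},{"fingers":0.0,"x":0,"y":0,"z":0,"rx":0,"ry":0,"rz":0}]' 20
```

```text
clock: 14.2
tcp_pos: [0.4765, 0.1809, 0.0527]
orientation: [3.104, 0.483, -0.0]
contact_force: [-0.4, -0.6, 0.3]
grip_width: -0.0002
gripper_force: 0.0
clock: 14.45
tcp_pos: [0.4766, 0.1809, 0.052]
orientation: [3.104, 0.483, -0.0]
contact_force: [0.0, -0.3, -0.3]
grip_width: -0.0002
gripper_force: 0.0
```

```bash
python3 -m jog '[{"fingers":0.0,"x":0,"y":0,"z":0.0007,"rx":0,"ry":0,"rz":0},{"fingers":0.0,"x":0,"y":0,"z":0,"rx":0,"ry":0,"rz":0}]' 20
python3 -m jog '[{"fingers":0.0,"x":0,"y":0,"z":0.0007,"rx":0,"ry":0,"rz":0},{"fingers":0.0,"x":0,"y":0,"z":0,"rx":0,"ry":0,"rz":0}]' 20
```

```text
clock: 14.7
tcp_pos: [0.4765, 0.1808, 0.0514]
orientation: [3.104, 0.483, -0.0]
contact_force: [1.1, 0.6, 0.3]
grip_width: -0.0
gripper_force: 0.0
clock: 14.95
tcp_pos: [0.4766, 0.1808, 0.0507]
orientation: [3.104, 0.483, -0.0]
contact_force: [0.6, -0.4, 0.5]
grip_width: -0.0003
gripper_force: 0.0
```

There's no contact yet at 0.0507, although the key face should be at 0.0535. I'll look before going further.

Run:
```python
from bench import r
from h import *
o=r.get_obs();out=[]
p,d=r.grab_frame('scene');a=cv2.resize(p[100:220,310:450,::-1],None,fx=4,fy=4)
cv2.imwrite('pics/s4.png',a)
print(o['contact_force'],o['tcp_pos'])
K=r.get_calibration('scene');E=np.linalg.inv(np.array(K['extrinsics']))
for P in (o['tcp_pos'],[.477,.181,.0535]):
  q,_=cv2.projectPoints(np.array([P]),cv2.Rodrigues(E[:3,:3])[0],E[:3,3],np.array(K['mtx']),np.array(K['dist']));print((q.ravel()-[310,100])*4)
```

```text
[ 0.56450877 -0.3818387   0.46017115] [0.47656163 0.18083995 0.05065093]
[385.22058803 244.37498011]
[386.58279233 241.6495263 ]
```

View pics/s4.png

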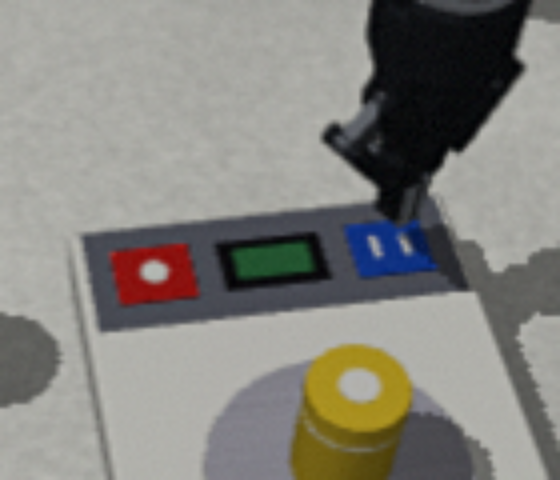

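The fingertips at (405,220) show short of where the TCP projects (385,244), so they are either hovering or offset. I'll measure the tips from depth.

Run:
```python
from bench import r
from h import *
o=r.get_obs()
for c in ('scene','top'):
  p,d=r.grab_frame(c);W=cloud(r,c,d)
  m=(np.hypot(W[...,0]-.477,W[...,1]-.181)<.045)&(W[...,2]>.058)&(W[...,2]<.12)&(d>0)
  Q=W[m];Q=Q[np.argsort(Q[:,2])];print(c,len(Q),Q[:16].round(3).tolist())
print(o['joints'].round(3) if hasattr(o['joints'],'round') else o['joints'],o['orientation'])
p,d=r.grab_frame('wrist');cv2.imwrite('pics/w5.png',p[:,:,::-1])
```

```text
scene 116 [[0.486, 0.178, 0.08], [0.483, 0.177, 0.08], [0.488, 0.179, 0.082], [0.485, 0.178, 0.082], [0.488, 0.184, 0.083], [0.484, 0.191, 0.084], [0.486, 0.172, 0.085], [0.487, 0.186, 0.085], [0.489, 0.181, 0.085], [0.479, 0.17, 0.085], [0.476, 0.169, 0.086], [0.485, 0.177, 0.086], [0.489, 0.178, 0.086], [0.484, 0.17, 0.086], [0.488, 0.183, 0.087], [0.487, 0.178, 0.088]]
top 24 [[0.472, 0.174, 0.084], [0.467, 0.179, 0.085], [0.47, 0.173, 0.086], [0.474, 0.17, 0.086], [0.468, 0.173, 0.086], [0.465, 0.185, 0.087], [0.466, 0.179, 0.089], [0.468, 0.173, 0.09], [0.466, 0.18, 0.09], [0.472, 0.173, 0.092], [0.47, 0.173, 0.093], [0.468, 0.174, 0.093], [0.466, 0.181, 0.095], [0.473, 0.169, 0.095], [0.473, 0.171, 0.095], [0.468, 0.175, 0.096]]
[-0.187  0.443 -0.364  2.053  0.244  0.686 -1.971] [ 3.10418139e+00  4.83166614e-01 -1.06949554e-04]
```

View pics/w5.png

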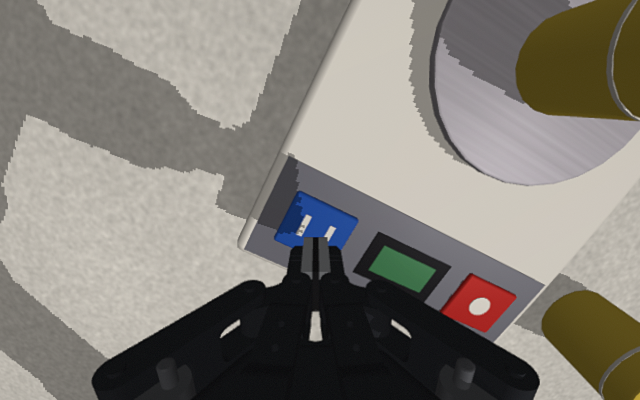

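The scene depth puts the lowest visible finger points near z=0.08, with nothing below them, and centred over the key at about (0.476, 0.179). So the tips are still hovering, some 25 mm above the reported TCP. I'll keep descending and watch the force.

```bash
python3 -m jog '[{"fingers":0.0,"x":0,"y":0,"z":0.002,"rx":0,"ry":0,"rz":0},{"fingers":0.0,"x":0,"y":0,"z":0.001,"rx":0,"ry":0,"rz":0},{"fingers":0.0,"x":0,"y":0,"z":0,"rx":0,"ry":0,"rz":0}]' 20
python3 -m jog '[{"fingers":0.0,"x":0,"y":0,"z":0.001,"rx":0,"ry":0,"rz":0},{"fingers":0.0,"x":0,"y":0,"z":0.001,"rx":0,"ry":0,"rz":0},{"fingers":0.0,"x":0,"y":0,"z":0,"rx":0,"ry":0,"rz":0}]' 20
python3 - <<'E'
from bench import r
from h import *
o=r.get_obs()
p,d=r.grab_frame('scene');W=cloud(r,'scene',d)
m=(np.hypot(W[...,0]-.477,W[...,1]-.181)<.03)&(W[...,2]>.058)&(W[...,2]<.12)&(d>0)
print(np.sort(W[m][:,2])[:8].round(3),o['contact_force'],o['tcp_pos'])
E
```

```text
clock: 15.52
tcp_pos: [0.4765, 0.1808, 0.0476]
orientation: [3.104, 0.483, -0.0]
contact_force: [-0.8, -0.1, -0.6]
grip_width: -0.0003
gripper_force: 0.0
clock: 15.9
tcp_pos: [0.4765, 0.1808, 0.0456]
orientation: [3.104, 0.483, -0.0]
contact_force: [0.2, 0.2, 0.2]
grip_width: -0.0
gripper_force: 0.0
[0.074 0.075 0.076 0.078 0.079 0.079 0.079 0.079] [0.18509653 0.23373767 0.24545569] [0.47652064 0.18083362 0.04559812]
```

```bash
python3 -m jog '[{"fingers":0.0,"x":0,"y":0,"z":0.002,"rx":0,"ry":0,"rz":0},{"fingers":0.0,"x":0,"y":0,"z":0.002,"rx":0,"ry":0,"rz":0},{"fingers":0.0,"x":0,"y":0,"z":0.001,"rx":0,"ry":0,"rz":0},{"fingers":0.0,"x":0,"y":0,"z":0,"rx":0,"ry":0,"rz":0}]' 20
python3 - <<'E'
from bench import r
from h import *
o=r.get_obs()
p,d=r.grab_frame('scene');W=cloud(r,'scene',d)
m=(np.hypot(W[...,0]-.477,W[...,1]-.181)<.03)&(W[...,2]>.058)&(W[...,2]<.12)&(d>0)
print(np.sort(W[m][:,2])[:8].round(3))
E
python3 -m jog '[{"fingers":0.0,"x":0,"y":0,"z":0.001,"rx":0,"ry":0,"rz":0},{"fingers":0.0,"x":0,"y":0,"z":0.001,"rx":0,"ry":0,"rz":0},{"fingers":0.0,"x":0,"y":0,"z":0,"rx":0,"ry":0,"rz":0}]' 20
```

```text
clock: 16.45
tcp_pos: [0.4765, 0.1808, 0.0406]
orientation: [3.104, 0.483, -0.0]
contact_force: [-0.2, 0.0, 0.4]
grip_width: -0.0001
gripper_force: 0.0
[0.07  0.07  0.072 0.073 0.074 0.074 0.075 0.075]
clock: 16.88
tcp_pos: [0.4766, 0.1808, 0.0386]
orientation: [3.104, 0.483, -0.0]
contact_force: [-0.1, 0.6, 0.5]
grip_width: 0.0001
gripper_force: 0.0
```

```bash
python3 -m jog '[{"fingers":0.0,"x":0,"y":0,"z":0.002,"rx":0,"ry":0,"rz":0},{"fingers":0.0,"x":0,"y":0,"z":0.002,"rx":0,"ry":0,"rz":0},{"fingers":0.0,"x":0,"y":0,"z":0.001,"rx":0,"ry":0,"rz":0},{"fingers":0.0,"x":0,"y":0,"z":0,"rx":0,"ry":0,"rz":0}]' 20
python3 - <<'E'
from bench import r
from h import *
o=r.get_obs()
p,d=r.grab_frame('scene');W=cloud(r,'scene',d)
m=(np.hypot(W[...,0]-.477,W[...,1]-.181)<.03)&(W[...,2]>.056)&(W[...,2]<.12)&(d>0)
Q=W[m];Q=Q[np.argsort(Q[:,2])];print(Q[:8].round(3))
E
```

```text
clock: 17.38
tcp_pos: [0.4765, 0.1809, 0.0336]
orientation: [3.104, 0.483, -0.0]
contact_force: [-0.8, -0.7, 0.3]
grip_width: -0.0001
gripper_force: 0.0
[[0.487 0.18  0.063]
 [0.486 0.176 0.063]
 [0.487 0.178 0.064]
 [0.484 0.177 0.064]
 [0.486 0.188 0.065]
 [0.485 0.186 0.066]
 [0.486 0.178 0.066]
 [0.488 0.182 0.066]]
```

```bash
for i in 1; do python3 -m jog '[{"fingers":0.0,"x":0,"y":0,"z":0.001,"rx":0,"ry":0,"rz":0},{"fingers":0.0,"x":0,"y":0,"z":0.001,"rx":0,"ry":0,"rz":0},{"fingers":0.0,"x":0,"y":0,"z":0.001,"rx":0,"ry":0,"rz":0},{"fingers":0.0,"x":0,"y":0,"z":0,"rx":0,"ry":0,"rz":0}]' 20; done
python3 -m jog '[{"fingers":0.0,"x":0,"y":0,"z":0.001,"rx":0,"ry":0,"rz":0},{"fingers":0.0,"x":0,"y":0,"z":0,"rx":0,"ry":0,"rz":0}]' 20
```

```text
clock: 17.92
tcp_pos: [0.4765, 0.1809, 0.0306]
orientation: [3.104, 0.483, -0.0]
contact_force: [-1.1, 0.4, 0.3]
grip_width: 0.0
gripper_force: 0.0
clock: 18.18
tcp_pos: [0.4766, 0.1808, 0.0296]
orientation: [3.104, 0.483, -0.0]
contact_force: [0.8, -0.3, 0.1]
grip_width: 0.0
gripper_force: 0.0
```

```bash
python3 -m jog '[{"fingers":0.0,"x":0,"y":0,"z":0.001,"rx":0,"ry":0,"rz":0},{"fingers":0.0,"x":0,"y":0,"z":0,"rx":0,"ry":0,"rz":0}]' 20
```

```text
clock: 18.42
tcp_pos: [0.4765, 0.1808, 0.0286]
orientation: [3.104, 0.483, -0.0]
contact_force: [-0.5, 0.2, 0.6]
grip_width: -0.0005
gripper_force: 0.0
```

```bash
python3 -m jog '[{"fingers":0.0,"x":0,"y":0,"z":0.001,"rx":0,"ry":0,"rz":0},{"fingers":0.0,"x":0,"y":0,"z":0,"rx":0,"ry":0,"rz":0}]' 20;  python3 -m jog '[{"fingers":0.0,"x":0,"y":0,"z":0.001,"rx":0,"ry":0,"rz":0},{"fingers":0.0,"x":0,"y":0,"z":0,"rx":0,"ry":0,"rz":0}]' 20
```

```text
clock: 18.68
tcp_pos: [0.4765, 0.1808, 0.0276]
orientation: [3.104, 0.483, -0.0]
contact_force: [-0.1, -0.6, -0.2]
grip_width: 0.0002
gripper_force: 0.0
clock: 18.92
tcp_pos: [0.4765, 0.1808, 0.0266]
orientation: [3.104, 0.483, -0.0]
contact_force: [-0.5, -0.1, -1.1]
grip_width: 0.0002
gripper_force: 0.0
```

```bash
python3 -m jog '[{"fingers":0.0,"x":0,"y":0,"z":0.001,"rx":0,"ry":0,"rz":0},{"fingers":0.0,"x":0,"y":0,"z":0,"rx":0,"ry":0,"rz":0}]' 20;  python3 -m jog '[{"fingers":0.0,"x":0,"y":0,"z":0.001,"rx":0,"ry":0,"rz":0},{"fingers":0.0,"x":0,"y":0,"z":0,"rx":0,"ry":0,"rz":0}]' 20
```

```text
clock: 19.18
tcp_pos: [0.4766, 0.1809, 0.0256]
orientation: [3.104, 0.483, -0.0]
contact_force: [0.5, -0.6, 0.4]
grip_width: 0.0
gripper_force: 0.0
clock: 19.42
tcp_pos: [0.4767, 0.1809, 0.0248]
orientation: [3.104, 0.483, 0.0]
contact_force: [-0.9, -0.4, 1.5]
grip_width: -0.0004
gripper_force: 0.7
```

```bash
python3 -m jog '[{"fingers":0.0,"x":0,"y":0,"z":0.001,"rx":0,"ry":0,"rz":0},{"fingers":0.0,"x":0,"y":0,"z":0,"rx":0,"ry":0,"rz":0}]' 20;  python3 -m jog '[{"fingers":0.0,"x":0,"y":0,"z":0.0005,"rx":0,"ry":0,"rz":0},{"fingers":0.0,"x":0,"y":0,"z":0,"rx":0,"ry":0,"rz":0}]' 20
```

```text
clock: 19.68
tcp_pos: [0.4767, 0.1809, 0.0239]
orientation: [3.104, 0.483, 0.0]
contact_force: [-1.2, 0.2, 4.9]
grip_width: 0.0001
gripper_force: 2.3
clock: 19.92
tcp_pos: [0.4767, 0.1809, 0.0236]
orientation: [3.104, 0.483, 0.0]
contact_force: [-2.5, -0.5, 7.2]
grip_width: -0.0002
gripper_force: 3.8
```

Pressing at about 7 N. I'll add a little more, hold for over 0.5 s, and then retract.

```bash
python3 -m jog '[{"fingers":0.0,"x":0,"y":0,"z":0.0005,"rx":0,"ry":0,"rz":0},{"fingers":0.0,"x":0,"y":0,"z":0,"rx":0,"ry":0,"rz":0},{"fingers":0.0,"x":0,"y":0,"z":0,"rx":0,"ry":0,"rz":0},{"fingers":0.0,"x":0,"y":0,"z":0,"rx":0,"ry":0,"rz":0},{"fingers":0.0,"x":0,"y":0,"z":0,"rx":0,"ry":0,"rz":0}]' 20
python3 -m jog '[{"fingers":0.0,"x":0,"y":0,"z":-0.005,"rx":0,"ry":0,"rz":0},{"fingers":0.0,"x":0,"y":0,"z":-0.015,"rx":0,"ry":0,"rz":0},{"fingers":0.0,"x":0,"y":0,"z":-0.03,"rx":0,"ry":0,"rz":0},{"fingers":0.0,"x":0,"y":0,"z":-0.03,"rx":0,"ry":0,"rz":0},{"fingers":0.0,"x":0,"y":0,"z":-0.03,"rx":0,"ry":0,"rz":0},{"fingers":0.0,"x":0,"y":0,"z":-0.02,"rx":0,"ry":0,"rz":0},{"fingers":0.0,"x":0,"y":0,"z":-0.01,"rx":0,"ry":0,"rz":0},{"fingers":0.0,"x":0,"y":0,"z":0,"rx":0,"ry":0,"rz":0}]' 20
python3 - <<'E'
from bench import r
from h import *
p,d=r.grab_frame('top');W=cloud(r,'top',d);h=cv2.cvtColor(p,cv2.COLOR_RGB2HSV)
m=(abs(W[...,2]-.135)<.008)&(np.hypot(W[...,0]-.6165,W[...,1]-.088)<.06)&(h[...,1]>120)
print(m.sum(),cv2.minEnclosingCircle(W[m][:,:2].astype(np.float32)) if m.any() else '',r.get_obs()['tcp_pos'])
E
```

```text
clock: 20.55
tcp_pos: [0.4767, 0.1809, 0.0235]
orientation: [3.104, 0.483, 0.001]
contact_force: [-3.0, -1.1, 12.8]
grip_width: 0.0002
gripper_force: 6.4
clock: 21.55
tcp_pos: [0.4769, 0.181, 0.1633]
orientation: [-3.104, -0.483, -0.002]
contact_force: [0.7, 0.8, -0.1]
grip_width: -0.0001
gripper_force: 0.0
548 ((0.6146612167358398, 0.08828002959489822), 0.025993166491389275) [0.4764006  0.18070224 0.16249221]
```

The force first rose at about the key's own rate (1.5 to 4.9 N for 1 mm), then climbed steeply to 12.8 N once the key bottomed out. The pot hasn't moved from the pan. Handing in.

```bash
python3 -c "
from bench import r
print(r.hand_in())"
```

```text
the job is handed in; nothing more can be done
None
```

I handed the job in at about 21.6 s; it returned no verdict: the 52 mm yellow pot stands upright within about 2 mm of the pan's centre, the blue tare key was pressed at 7–13 N for over 0.5 s and released, and the red power key was never touched.

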